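Close the stopcock left open on the vacuum manifold and lock it off

TASK

One of the five stopcocks on the white vacuum manifold has been left open: its bar handle stands across the row while the other four lie roughly along it. Turn it clockwise until it meets its springy seat and bear on it with about 0.37 N m for a moment, never forcing it, without touching its neighbours' handles; then let go and push the lock-off lever at the end of the row fully over, away from the robot. Leave the stopcock closed, and the rack, bottle and beaker where they stand.

Things in the scene. Friction and masses are not known exactly. Their poses are not given: they have to be found in the camera images.
- manifold: White plastic block, 110 mm (its x) by 460 mm (its y), top face 40 mm above the bench, fixed to the bench; origin at the centre of its underside, z up. Five stopcocks stand on its centre line (x = 0) at y = -180, -120, -60, 0 and +60 mm; the lock-off lever's base is at y = +165 mm. Which stopcock is the open one varies.
- open_valve_grip (a point): Point to grip on the open stopcock's handle: on its vertical turning axis, 85 mm above the bench, 11 mm below the handle's top. The handle is a black bar 40 mm long (this point's x axis, level, towards the end with the white line), 14 mm thick, 36 mm high, upright on a black disc 36 mm across whose top is 25 mm below this point. It closes clockwise seen from above.
- open_valve_seat (a point): Centre of the open stopcock's seat, on its axis in its steel foot (its axes turn with the handle). The handle turns 1.05 to 1.4 rad with a drag of 0.05 N m and meets the seat within 0.25 rad of lying along the row; the place can only be felt. The seat then yields like a spring, 2.5 N m per rad (0.25 N m at 0.1 rad, 0.5 at 0.2), and pushes the handle back when let go; over 0.6 N m harms it.
- shut1_grip (a point): Same point on the handle of shut stopcock 1 (same size and shape, bar roughly along the row, 60 mm from the next axis); not to be touched.
- shut2_grip (a point): Same point on the handle of shut stopcock 2 (same size and shape, bar roughly along the row, 60 mm from the next axis); not to be touched.
- shut3_grip (a point): Same point on the handle of shut stopcock 3 (same size and shape, bar roughly along the row, 60 mm from the next axis); not to be touched.
- shut4_grip (a point): Same point on the handle of shut stopcock 4 (same size and shape, bar roughly along the row, 60 mm from the next axis); not to be touched.
- lock_tip (a point): Centre of the black 26 mm ball on the end of the lock-off lever, a 10 mm steel rod that leans toward the robot (manifold's -x) at the start; the ball swings on a 65 mm radius in the manifold's x-z plane about a level pivot 62 mm above the bench, over a grey base 25 mm high.
- lock (a joint): Angle of the lock-off lever, rad: 0 leaning fully toward the robot, 1.0 at its stop leaning away (manifold's +x). Light drag of about 1 N at the ball; stays where it is left.
- rack: White foam tube rack with capped sample tubes, 100 by 190 mm, 80 mm high, loose; bystander. Origin at the centre of its underside.
- reagent: Amber reagent bottle, 64 mm across, 130 mm high, loose; bystander. Origin at the centre of its underside.
- beaker: Glass beaker, 68 mm across, 85 mm high, loose; bystander. Origin at the centre of its underside.

How it is judged:
By the outcome, as a careful person would: the job done as asked, in the order asked, and still so for the second after the job is handed in, with the robot touching nothing.
It also fails if it takes over 69 s, if anything falls off the work surface, if the arm or the gripper's body presses on something with over 40 N, if the wrist force passes 120 N, or if a joint passes its speed limit or range.

ROBOT

A 7-joint arm with a two-finger parallel gripper is mounted at the origin on the work surface. World frame = base frame: x ahead of the robot, y to its left, z up, the work surface at z = 0. Lengths are in m, angles in rad, forces in N, time in s.
With the tool pointing down it reaches from about 0.425 to 0.925 m from the base axis. Payload 6.8 kg.
Tool frame: the origin (TCP) lies at the very end of the fingers, on their centre line; the grasp point (between the pads) lies 19 mm behind it; z points along the fingers, x is the direction in which the jaws open and shut, and the axes are right-handed (so a half turn about z gives the same grasp; the last joint's range is limited). The gripper opens to 85 mm and grips with 20 to 120 N. Pads are 22 mm wide; open, the fingers measure 114 mm over their backs; the gripper's body (76 mm by 85 mm) begins 54 mm behind the grasp point. The pads swing forward as they close: fully open they stand 13 mm farther back than shut.
Start: joints at [1.043, 0.477, 0.022, 1.555, -0.011, 1.109, -0.083], TCP at [0.275, -0.616, 0.231] pointing down, gripper open.
Joint ranges: [-2.96, 2.96], [-0.34, 2.1], [-1.41, 1.46], [0.24, 2.44], [-1.37, 4.51], [0.17, 1.92], [-2.96, 2.96]. Speed limits (rad/s): [2.39, 2.39, 3.14, 3.14, 3.14, 3.14, 3.14].

INTERFACE

Orientations are given as a rotation vector (axis times angle).
In Python, from bench import get_obs, imaging, hand_in gives the robot as it stands.
- The arm moves only by the tool send_rows, never from a script. Its argument "motion" is a list of rows, each an object with "dp": the shift along the world's x, y, z in m, a list of three; "rot": the turn, a rotation vector about the world's x, y, z in rad, a list of three; "grip": the finger opening in m, from 0 to 0.0854. In form: [{"dp": [dx, dy, dz], "rot": [ax, ay, az], "grip": grip}, ...]. A call has 1 to 20 rows; each row shifts and turns the pose as measured when the row begins; what a row does not reach is not made up. A row lasts 1/8 s, in which the tool goes at most 62.5 mm and 10.7 degrees, less where a joint would pass 70% of its speed; a pose out of reach is approached as far as the arm can. A call is refused whole if a number of a shift passes 0.0625 or a number of a turn 0.188, either way. A call with a gripper value outside its range is refused whole. The fingers move at their own pace and stop on an object; "grip_force" is the grip in N (left out, the last holds). Time passes only in rows, so rows that do not move let the fingers close. It gives the time, the measured TCP pose, the force and the opening at its end, in the units of the state.
- get_obs(): the state, without advancing time (a new reading comes with each control period).
- imaging.grab_frame(name): name is "scene" or "side" or "wrist"; returns a dict with "img" (420x560x3 uint8, red, green, blue), "fx", "fy", "cx", "cy" (pixels), "R" (3x3) and "t" (3): a world point X has camera coordinates R X + t. Camera axes: x right, y down, z forward; pixel columns grow to the right and rows downward; lengths in m; the calibration is good to about 2 mm. A picture is of the moment at which its call begins. There is no depth.
- hand_in(): hands the job in, once; it reports no verdict.
The state is a dict: "clock": time; "joints": joint angles; "qvel": joint speeds; "tau": joint torques, N m; "tcp_pos": TCP position; "orientation": TCP orientation; "contact_force": force on the tool from outside, world axes, zero at the start; "moment": the same for the moment, N m; "grip_width": finger opening in m.
Only numpy, scipy, OpenCV 4.12 (cv2) and the standard library are available. Lean on these libraries where they do the work, as an engineer would, in place of code of your own. Each camera call takes 0.05 s, during which the arm holds its last target. There are 200 camera calls.

## Working session

There is one attempt and no reset: what is moved stays moved. The work goes in short steps, Python scripts to look and compute and a tool call to move; the robot and the scene stay as the last step left them, time stands still between calls to the robot, and variables do not carry over. Pictures are saved under pics/ and viewed, about 8 in all and at most 12, crops included, and the job is handed in when it is done.

Besides the shell and the picture viewer there is one more tool, called after "Call:" in YAML: its name, and indented under it one key for each argument. send_rows: Moves the arm, as the interface text tells. Its arguments: {"type":"object","properties":{"motion":{"type":"array","items":{"type":"object","properties":{"dp":{"type":"array","items":{"type":"number"}},"rot":{"type":"array","items":{"type":"number"}},"grip":{"type":"number"}}}},"grip_force":{"type":"number"}},"required":["motion"]}

```bash
mkdir -p pics; python3 - <<'E'
from bench import get_obs, imaging
import cv2,pickle
o=get_obs();print({k:(v if not hasattr(v,'round') else v) for k,v in o.items()})
for n in("scene","side"):
    f=imaging.grab_frame(n);pickle.dump(f,open(f'{n}.pkl','wb'));cv2.imwrite(f'pics/{n}.png',f['img'][:,:,::-1]);print(n,f['fx'],f['cx'],f['cy'],(-f['R'].T@f['t']))
E
```

```text
{'clock': 0.0, 'joints': array([ 1.04291098,  0.47781659,  0.02235882,  1.55650378, -0.01151133,
        1.10932425, -0.08306476]), 'qvel': array([-0.00014052,  0.00051449, -0.00071952, -0.00013657, -0.00012073,
        0.00132147, -0.00061326]), 'tau': array([-1.11039011e-03, -5.96442211e+01,  1.60784908e+00, -2.81193978e+01,
        1.24910264e-02,  9.27687564e-03, -8.49998344e-06]), 'tcp_pos': array([ 0.27482474, -0.61583026,  0.23029296]), 'orientation': array([-2.63478973,  1.70929123,  0.00264942]), 'contact_force': array([-1.1873464 , -0.29373422, -0.22763056]), 'moment': array([-0.04274036,  0.02394706,  0.02088219]), 'grip_width': 0.08525714390257301}
scene 412.4957531675866 276.86263644039497 205.1680537618684 [ 1.22823167 -0.15506512  0.82911847]
side 546.9511542585419 283.5813112296607 217.98411244439606 [0.40299779 1.27517941 1.28058333]
```

View pics/scene.png

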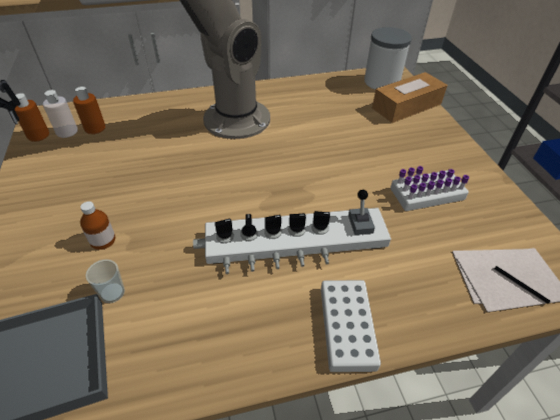

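View pics/side.png

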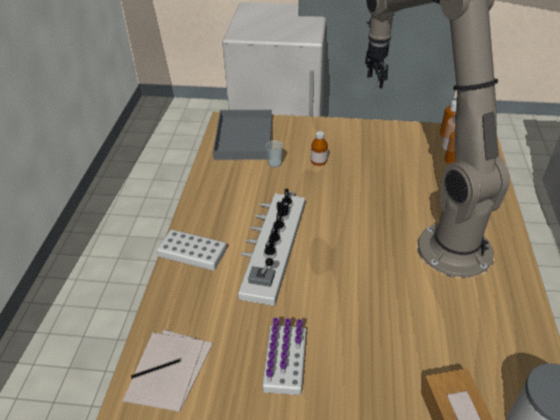

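```bash
cat > h.py <<'E'
import numpy as np,cv2,pickle
def ray(f,u,v,z):
    d=f['R'].T@np.array([(u-f['cx'])/f['fx'],(v-f['cy'])/f['fy'],1.]);c=-f['R'].T@f['t'];return c+d*(z-c[2])/d[2]
def proj(f,X):
    p=f['R']@np.asarray(X,float)+f['t'];return np.array([f['fx']*p[0]/p[2]+f['cx'],f['fy']*p[1]/p[2]+f['cy']])
E
python3 - <<'E'
from h import *
f=pickle.load(open('scene.pkl','rb'));g=pickle.load(open('side.pkl','rb'))
a=cv2.resize(f['img'][180:280,190:400,::-1],None,fx=3.8,fy=3.8,interpolation=cv2.INTER_CUBIC)
b=cv2.resize(g['img'][180:310,230:315,::-1],None,fx=4.5,fy=4.5,interpolation=cv2.INTER_CUBIC)
cv2.imwrite('pics/ca.png',a);cv2.imwrite('pics/cb.png',b);print(a.shape,b.shape)
E
```

```text
(380, 798, 3) (585, 382, 3)
```

View pics/ca.png

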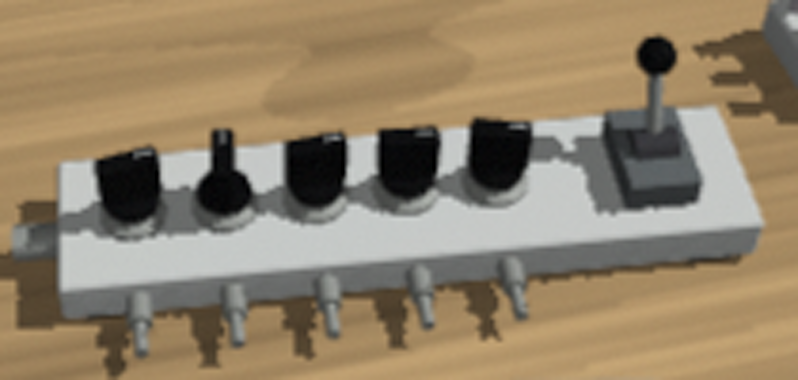

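View pics/cb.png

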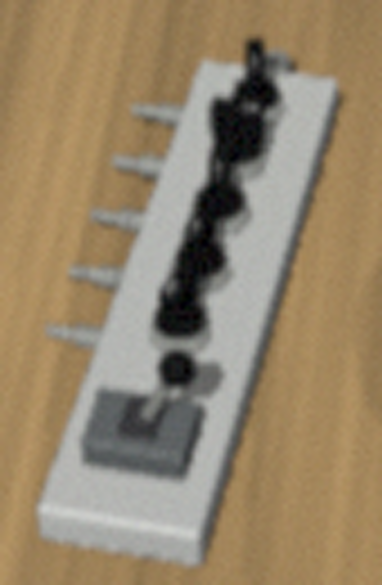

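```bash
python3 - <<'E'
from h import *
f=pickle.load(open('scene.pkl','rb'));g=pickle.load(open('side.pkl','rb'))
A=np.array([(62,163),(718,107),(763,226),(62,290)])/3.8+[190,180]
B=np.array([(203,62),(42,510),(205,530),(338,82)])/4.5+[230,180]
for F,P in((f,A),(g,B)):
    W=np.array([ray(F,*p,.04)[:2] for p in P]);print(W.round(4).tolist(),np.linalg.norm(np.roll(W,-1,0)-W,axis=1).round(3),'ctr',W.mean(0).round(4))
# white-block mask in scene restricted, min rect check via ball triangulation
def cam(F,u,v):
    d=F['R'].T@np.array([(u-F['cx'])/F['fx'],(v-F['cy'])/F['fy'],1.]);return -F['R'].T@F['t'],d/np.linalg.norm(d)
def tri(p,q):
    c1,d1=cam(f,*p);c2,d2=cam(g,*q);s=np.linalg.lstsq(np.c_[d1,-d2],c2-c1,rcond=None)[0];a=c1+s[0]*d1;b=c2+s[1]*d2;return (a+b)/2,np.linalg.norm(a-b)
print('ball',tri(np.array([656,55])/3.8+[190,180],np.array([178,369])/4.5+[230,180]))
# handle tops z=.096, white line ends in scene crop; near/far top ends
for n,p in dict(v1l=(98,158),v1r=(155,149),openfar=(222,130),v3l=(288,141),v3r=(343,134),v4l=(380,132),v4r=(437,127),v5l=(474,121),v5r=(529,124)).items(): print(n,ray(f,p[0]/3.8+190,p[1]/3.8+180,.096)[:2].round(4))
E
```

```text
[[0.5044, -0.1604], [0.5568, 0.2913], [0.6635, 0.2767], [0.6107, -0.173]] [0.455 0.108 0.453 0.107] ctr [0.5838 0.0586]
[[0.6034, -0.1682], [0.6534, 0.2838], [0.5468, 0.2895], [0.4972, -0.1547]] [0.455 0.107 0.447 0.107] ctr [0.5752 0.0626]
ball (array([0.57075665, 0.22569727, 0.11940292]), np.float64(0.0014223347811615824))
v1l [ 0.5568 -0.1376]
v1r [ 0.5574 -0.1016]
openfar [ 0.5509 -0.0575]
v3l [ 0.5699 -0.0185]
v3r [0.572  0.0169]
v4l [0.5757 0.0403]
v4r [0.5798 0.0769]
v5l [0.5801 0.1016]
v5r [0.5907 0.1352]
```

Call:
send_rows:
  motion:
    - {"dp": [0.019,0.037,0.006],"rot": [0,0,0.17],"grip": 0.04}
    - {"dp": [0.019,0.037,0.006],"rot": [0,0,0.17],"grip": 0.04}
    - {"dp": [0.019,0.037,0.006],"rot": [0,0,0.17],"grip": 0.04}
    - {"dp": [0.019,0.037,0.006],"rot": [0,0,0.17],"grip": 0.04}
    - {"dp": [0.019,0.037,0.0],"rot": [0,0,0.17],"grip": 0.04}
    - {"dp": [0.019,0.037,0.0],"rot": [0,0,0.17],"grip": 0.04}
    - {"dp": [0.019,0.037,0.0],"rot": [0,0,0.17],"grip": 0.04}
    - {"dp": [0.019,0.037,0.0],"rot": [0,0,0.17],"grip": 0.04}
    - {"dp": [0.019,0.037,0.0],"rot": [0,0,0.17],"grip": 0.04}
    - {"dp": [0.019,0.037,0.0],"rot": [0,0,0.17],"grip": 0.04}
    - {"dp": [0.019,0.037,0.0],"rot": [0,0,0.17],"grip": 0.04}
    - {"dp": [0.019,0.037,0.0],"rot": [0,0,0.17],"grip": 0.04}
    - {"dp": [0.019,0.037,0.0],"rot": [0,0,0.17],"grip": 0.04}
    - {"dp": [0.019,0.037,0.0],"rot": [0,0,0.17],"grip": 0.04}

```text
clock: 1.85
tcp_pos: [0.5409, -0.0826, 0.25]
orientation: [2.497, 1.898, -0.012]
contact_force: [0.7, -1.3, 0.1]
grip_width: 0.0401
```

```bash
python3 - <<'E'
from h import *
from bench import imaging,get_obs
o=get_obs();print(o['tcp_pos'],o['joints'].round(2),o['contact_force'])
f=imaging.grab_frame('wrist');pickle.dump(f,open('w1.pkl','wb'));cv2.imwrite('pics/w1.png',f['img'][:,:,::-1]);print(-f['R'].T@f['t'],f['R'])
E
```

```text
[ 0.54086124 -0.08262979  0.24997403] [ 0.58  0.32 -0.66  1.81  0.23  1.1   1.13] [ 0.72166972 -1.28228295  0.11115395]
[ 0.47705676 -0.06459965  0.3931882 ] [[ 0.26758695  0.96349931 -0.00814265]
 [ 0.93094516 -0.25634815  0.26005142]
 [ 0.24847201 -0.07716673 -0.96556044]]
```

View pics/w1.png

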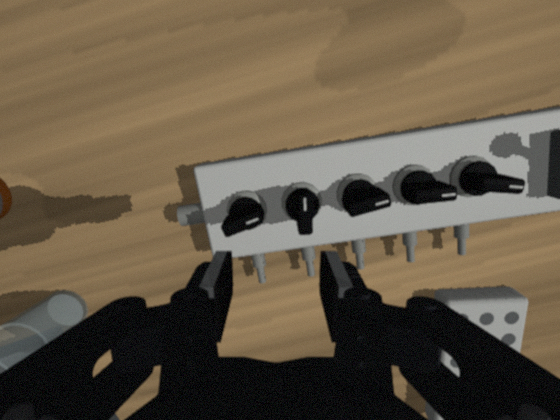

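```bash
python3 - <<'E'
from h import *
f=pickle.load(open('w1.pkl','rb'))
a=cv2.resize(f['img'][160:260,190:350,::-1],None,fx=5,fy=5,interpolation=cv2.INTER_CUBIC)
a=np.clip(a.astype(float)*2,0,255).astype(np.uint8)
cv2.imwrite('pics/w1c.png',a)
E
```

```text
(no output)
```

View pics/w1c.png

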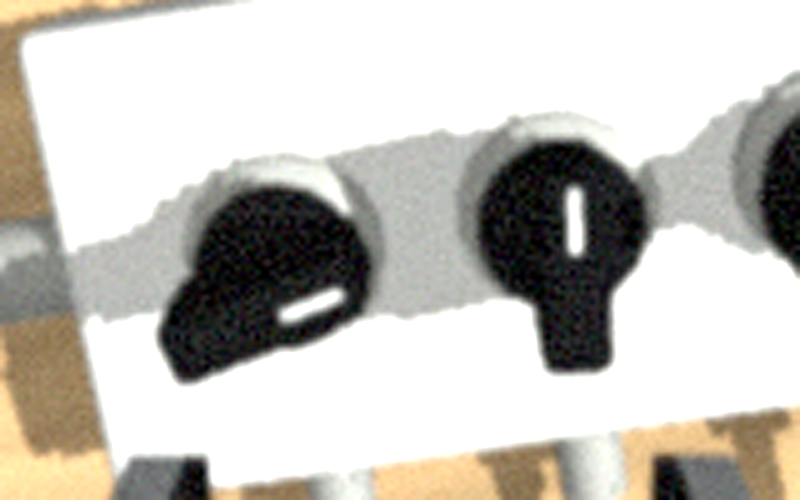

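```bash
python3 - <<'E'
from h import *
f=pickle.load(open('w1.pkl','rb'))
r=lambda p,z:ray(f,p[0]/5+190,p[1]/5+160,z)
print('disc',r((562,222),.06),'diam',np.linalg.norm(r((479,222),.06)-r((645,222),.06)))
a,b,e=r((573,187),.096),r((577,253),.096),r((578,370),.096)
d=a-b;print('line',a,b,np.linalg.norm(d),'ang',np.degrees(np.arctan2(d[1],d[0])),'end',e)
d2=a-e;d2/=np.linalg.norm(d2);print('ang2',np.degrees(np.arctan2(d2[1],d2[0])),'ctr',e+.02*d2)
c=[r(p,.04) for p in((22,40),(116,475))];print('corners -y',c, np.linalg.norm(c[0]-c[1]),(c[0]+c[1])/2)
# right neighbor lines
print('v1 line',r((280,317),.096),r((343,294),.096))
E
```

```text
disc [ 0.56339612 -0.06285121  0.06      ] diam 0.03421035539770155
line [ 0.54821082 -0.05946954  0.096     ] [ 0.56052413 -0.06182988  0.096     ] 0.012537489860252186 ang 169.1486241942367 end [ 0.5827058  -0.06724585  0.096     ]
ang2 167.29601271371752 ctr [ 0.56319542 -0.06284756  0.096     ]
corners -y [array([ 0.49936235, -0.16364901,  0.04      ]), array([ 0.59922584, -0.17562967,  0.04      ])] 0.10057958851573828 [ 0.5492941  -0.16963934  0.04      ]
v1 line [ 0.55780438 -0.11839537  0.096     ] [ 0.55662728 -0.10576937  0.096     ]
```

Call:
send_rows:
  motion:
    - {"dp": [0.006,0.005,-0.022],"rot": [0,0,0.015],"grip": 0.04}
    - {"dp": [0.006,0.006,-0.022],"rot": [0,0,0.015],"grip": 0.04}
    - {"dp": [0.006,0.005,-0.022],"rot": [0,0,0.015],"grip": 0.04}
    - {"dp": [0.006,0.005,-0.022],"rot": [0,0,0.015],"grip": 0.04}
    - {"dp": [0,0,-0.022],"rot": [0,0,0],"grip": 0.04}
    - {"dp": [0,0,0],"rot": [0,0,0],"grip": 0.04}

```text
clock: 2.65
tcp_pos: [0.5672, -0.0537, 0.1326]
orientation: [2.425, 1.995, -0.009]
contact_force: [0.1, 0.1, 1.3]
grip_width: 0.0398
```

```bash
python3 - <<'E'
from h import *
from bench import imaging,get_obs
from scipy.spatial.transform import Rotation as R
o=get_obs();print(o['tcp_pos'],R.from_rotvec(o['orientation']).as_matrix().round(3).tolist(),o['contact_force'],o['moment'])
f=imaging.grab_frame('wrist');pickle.dump(f,open('w2.pkl','wb'));print(-f['R'].T@f['t'])
a=np.clip(f['img'][:,:,::-1].astype(float)*2,0,255).astype(np.uint8)
print(proj(f,o['tcp_pos']))
a=cv2.resize(a[120:320,160:400],None,fx=3,fy=3,interpolation=cv2.INTER_CUBIC)
cv2.imwrite('pics/w2.png',a)
E
```

```text
[ 0.56719554 -0.05368706  0.13264076] [[0.193, 0.981, -0.004], [0.981, -0.193, -0.004], [-0.005, -0.003, -1.0]] [0.09893132 0.08580823 1.26161272] [-0.05410425  0.00709147  0.02381923]
[ 0.50231751 -0.04122039  0.27602721]
[277.43198301 268.21493074]
```

View pics/w2.png

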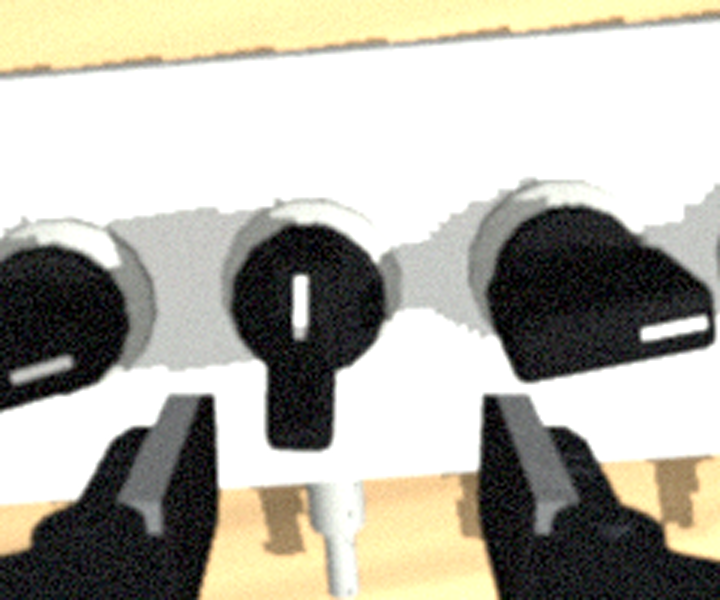

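```bash
python3 - <<'E'
from h import *
f=pickle.load(open('w2.pkl','rb'))
r=lambda p,z:ray(f,p[0]/3+160,p[1]/3+120,z)
print('disc',r((309,302),.06),'diam',np.linalg.norm(r((232,302),.06)-r((386,302),.06)))
a,b,e=r((301,275),.096),r((301,340),.096),r((300,448),.096)
d=a-b;print('line',a,b,'ang',np.degrees(np.arctan2(d[1],d[0])))
d2=a-e;d2/=np.linalg.norm(d2);print('end',e,'ang2',np.degrees(np.arctan2(d2[1],d2[0])),'ctr',e+.02*d2, 'w',np.linalg.norm(r((268,430),.096)-r((332,430),.096)))
# right neighbour (shut) bar end corners
print('nbr',r((527,380),.096),r((713,345),.096))
E
```

```text
disc [ 0.56388607 -0.06291983  0.06      ] diam 0.03478653895977838
line [ 0.54818469 -0.05970723  0.096     ] [ 0.56071891 -0.0623212   0.096     ] ang 168.21998450953936
end [ 0.58252027 -0.06706798  0.096     ] ang2 167.9002412182334 ctr [ 0.56296459 -0.0628757   0.096     ] w 0.01247982407587104
nbr [ 0.57694915 -0.02135443  0.096     ] [0.57667656 0.01437201 0.096     ]
```

Call:
send_rows:
  motion:
    - {"dp": [-0.0035,-0.009,0],"rot": [0,0,-0.015],"grip": 0.032}
    - {"dp": [0,0,0],"rot": [0,0,0],"grip": 0.032}
    - {"dp": [0,0,0],"rot": [0,0,0],"grip": 0.032}

```text
clock: 3.08
tcp_pos: [0.5657, -0.0638, 0.1359]
orientation: [2.439, 1.972, -0.003]
contact_force: [-0.3, 0.3, 0.3]
grip_width: 0.0324
```

Call:
send_rows:
  motion:
    - {"dp": [-0.002,0.001,-0.017],"rot": [0,0,0],"grip": 0.032}
    - {"dp": [0,0,-0.014],"rot": [0,0,0],"grip": 0.032}
    - {"dp": [0,0,-0.012],"rot": [0,0,0],"grip": 0.032}
    - {"dp": [0,0,0],"rot": [0,0,0],"grip": 0.032}

```text
clock: 3.58
tcp_pos: [0.563, -0.0626, 0.0895]
orientation: [2.439, 1.972, -0.004]
contact_force: [0.0, 0.1, 1.0]
grip_width: 0.0322
```

Call:
send_rows:
  motion:
    - {"dp": [0,0,-0.01],"rot": [0,0,0],"grip": 0.032}
    - {"dp": [0,0,-0.009],"rot": [0,0,0],"grip": 0.032}
    - {"dp": [0,0,0],"rot": [0,0,0],"grip": 0.032}

```text
clock: 3.95
tcp_pos: [0.5633, -0.0625, 0.0692]
orientation: [2.439, 1.972, -0.003]
contact_force: [0.2, 0.0, -0.1]
grip_width: 0.0317
```

Clear of contact; close gently.

Call:
send_rows:
  motion:
    - {"dp": [0,0,0],"rot": [0,0,0],"grip": 0.01}
    - {"dp": [0,0,0],"rot": [0,0,0],"grip": 0.01}
    - {"dp": [0,0,0],"rot": [0,0,0],"grip": 0.01}
    - {"dp": [0,0,0],"rot": [0,0,0],"grip": 0.01}
    - {"dp": [0,0,0],"rot": [0,0,0],"grip": 0.01}
  grip_force: 40

```text
clock: 4.58
tcp_pos: [0.5634, -0.0625, 0.0694]
orientation: [2.439, 1.972, -0.002]
contact_force: [0.2, -0.6, -2.3]
grip_width: 0.0137
```

```bash
cat > s.py <<'E'
from bench import get_obs
import numpy as np
from scipy.spatial.transform import Rotation as R
o=get_obs();M=R.from_rotvec(o['orientation']).as_matrix()
print(o['clock'],'p',o['tcp_pos'].round(4),'toolx ang',round(float(np.arctan2(M[1,0],M[0,0])),4),'tilt',M[2].round(3),'F',o['contact_force'].round(2),'M',o['moment'].round(3),'w',round(o['grip_width'],4),'j',o['joints'].round(2))
E
python3 s.py
```

```text
4.575 p [ 0.5634 -0.0625  0.0694] toolx ang 1.3598 tilt [-0.004  0.003 -1.   ] F [ 0.16 -0.6  -2.33] M [ 0.102 -0.075 -0.019] w 0.0137 j [ 0.44  0.57 -0.58  1.92  0.44  0.78  0.98]
```

Call:
send_rows:
  motion:
    - {"dp": [0,0,0],"rot": [0,0,-0.08],"grip": 0.01}
    - {"dp": [0,0,0],"rot": [0,0,-0.08],"grip": 0.01}
    - {"dp": [0,0,0],"rot": [0,0,-0.08],"grip": 0.01}
    - {"dp": [0,0,0],"rot": [0,0,-0.08],"grip": 0.01}
    - {"dp": [0,0,0],"rot": [0,0,-0.08],"grip": 0.01}
    - {"dp": [0,0,0],"rot": [0,0,0],"grip": 0.01}

```text
clock: 5.32
tcp_pos: [0.5637, -0.0618, 0.0694]
orientation: [2.79, 1.434, -0.002]
contact_force: [0.1, -0.8, -2.9]
grip_width: 0.0132
```

```bash
python3 s.py
```

```text
5.325 p [ 0.5637 -0.0618  0.0694] toolx ang 0.9493 tilt [-0.003  0.003 -1.   ] F [ 0.13 -0.77 -2.89] M [-0.054 -0.12  -0.028] w 0.0132 j [ 0.37  0.55 -0.48  1.92  0.37  0.76  0.63]
```

Call:
send_rows:
  motion:
    - {"dp": [0,0,0],"rot": [0,0,-0.08],"grip": 0.01}
    - {"dp": [0,0,0],"rot": [0,0,-0.08],"grip": 0.01}
    - {"dp": [0,0,0],"rot": [0,0,-0.08],"grip": 0.01}
    - {"dp": [0,0,0],"rot": [0,0,-0.08],"grip": 0.01}
    - {"dp": [0,0,0],"rot": [0,0,-0.08],"grip": 0.01}
    - {"dp": [0,0,0],"rot": [0,0,-0.08],"grip": 0.01}
    - {"dp": [0,0,0],"rot": [0,0,0],"grip": 0.01}

```text
clock: 6.2
tcp_pos: [0.5644, -0.0612, 0.0694]
orientation: [3.052, 0.73, -0.001]
contact_force: [0.6, -0.1, -2.3]
grip_width: 0.0136
```

```bash
python3 s.py
```

```text
6.2 p [ 0.5644 -0.0612  0.0694] toolx ang 0.4695 tilt [-0.002  0.004 -1.   ] F [ 0.64 -0.15 -2.26] M [-0.064 -0.052 -0.016] w 0.0136 j [ 0.28  0.53 -0.36  1.92  0.28  0.73  0.22]
```

Call:
send_rows:
  motion:
    - {"dp": [0,0,0],"rot": [0,0,-0.05],"grip": 0.01}
    - {"dp": [0,0,0],"rot": [0,0,-0.05],"grip": 0.01}
    - {"dp": [0,0,0],"rot": [0,0,-0.05],"grip": 0.01}

```text
clock: 6.58
tcp_pos: [0.5646, -0.0611, 0.0694]
orientation: [3.097, 0.507, -0.001]
contact_force: [0.5, -1.1, -1.9]
grip_width: 0.0132
```

```bash
python3 s.py
```

```text
6.575 p [ 0.5646 -0.0611  0.0694] toolx ang 0.3248 tilt [-0.001  0.004 -1.   ] F [ 0.54 -1.12 -1.85] M [-0.009 -0.161  0.032] w 0.0132 j [ 0.25  0.53 -0.33  1.93  0.25  0.73  0.1 ]
```

Call:
send_rows:
  motion:
    - {"dp": [0,0,0],"rot": [0,0,-0.04],"grip": 0.01}
    - {"dp": [0,0,0],"rot": [0,0,-0.03],"grip": 0.01}

```text
clock: 6.82
tcp_pos: [0.5648, -0.0611, 0.0694]
orientation: [3.112, 0.399, -0.001]
contact_force: [0.6, -0.3, -3.0]
grip_width: 0.0136
```

```bash
python3 s.py
```

```text
6.825 p [ 0.5648 -0.0611  0.0694] toolx ang 0.2553 tilt [-0.001  0.004 -1.   ] F [ 0.58 -0.3  -3.02] M [-0.011 -0.103  0.081] w 0.0136 j [ 0.24  0.53 -0.31  1.93  0.24  0.72  0.04]
```

Call:
send_rows:
  motion:
    - {"dp": [0,0,0],"rot": [0,0,-0.04],"grip": 0.01}

```text
clock: 6.95
tcp_pos: [0.5649, -0.0611, 0.0695]
orientation: [3.12, 0.335, -0.0]
contact_force: [0.3, -1.1, -2.1]
grip_width: 0.0131
```

```bash
python3 s.py
```

```text
6.95 p [ 0.5649 -0.0611  0.0695] toolx ang 0.2138 tilt [-0.001  0.003 -1.   ] F [ 0.29 -1.07 -2.07] M [ 0.014 -0.235  0.051] w 0.0131 j [ 0.23  0.53 -0.3   1.93  0.23  0.72  0.01]
```

Call:
send_rows:
  motion:
    - {"dp": [0,0,0],"rot": [0,0,-0.04],"grip": 0.01}

```text
clock: 7.08
tcp_pos: [0.5649, -0.061, 0.0694]
orientation: [3.127, 0.269, -0.0]
contact_force: [0.6, 0.1, -2.7]
grip_width: 0.0131
```

```bash
python3 s.py
```

```text
7.075 p [ 0.5649 -0.061   0.0694] toolx ang 0.1715 tilt [-0.001  0.003 -1.   ] F [ 0.57  0.11 -2.67] M [ 0.027 -0.24   0.043] w 0.0131 j [ 0.22  0.52 -0.29  1.93  0.22  0.72 -0.03]
```

Call:
send_rows:
  motion:
    - {"dp": [0,0,0],"rot": [0,0,-0.04],"grip": 0.01}

```text
clock: 7.2
tcp_pos: [0.565, -0.061, 0.0694]
orientation: [3.132, 0.202, -0.0]
contact_force: [1.0, -0.6, -2.9]
grip_width: 0.0133
```

```bash
python3 s.py
```

```text
7.2 p [ 0.565  -0.061   0.0694] toolx ang 0.1289 tilt [-0.     0.003 -1.   ] F [ 1.   -0.59 -2.9 ] M [-0.011 -0.28   0.044] w 0.0133 j [ 0.21  0.52 -0.28  1.93  0.22  0.72 -0.07]
```

Call:
send_rows:
  motion:
    - {"dp": [0,0,0],"rot": [0,0,-0.04],"grip": 0.01}

```text
clock: 7.32
tcp_pos: [0.5651, -0.061, 0.0695]
orientation: [3.135, 0.135, -0.0]
contact_force: [1.7, -0.1, -3.2]
grip_width: 0.0129
```

```bash
python3 s.py
```

```text
7.325 p [ 0.5651 -0.061   0.0695] toolx ang 0.0862 tilt [-0.     0.003 -1.   ] F [ 1.71 -0.1  -3.23] M [-0.037 -0.239 -0.027] w 0.0129 j [ 0.21  0.52 -0.27  1.93  0.21  0.72 -0.1 ]
```

Call:
send_rows:
  motion:
    - {"dp": [0,0,0],"rot": [0,0,-0.04],"grip": 0.01}

```text
clock: 7.45
tcp_pos: [0.5652, -0.061, 0.0694]
orientation: [3.137, 0.068, 0.0]
contact_force: [1.1, 0.0, -3.2]
grip_width: 0.0131
```

```bash
python3 s.py
```

```text
7.45 p [ 0.5652 -0.061   0.0694] toolx ang 0.0433 tilt [-0.     0.003 -1.   ] F [ 1.11  0.   -3.18] M [-0.003 -0.279  0.013] w 0.0131 j [ 0.2   0.52 -0.26  1.93  0.2   0.72 -0.14]
```

Call:
send_rows:
  motion:
    - {"dp": [0,0,0],"rot": [0,0,-0.04],"grip": 0.01}

```text
clock: 7.58
tcp_pos: [0.5653, -0.061, 0.0695]
orientation: [3.138, 0.001, 0.0]
contact_force: [2.2, 0.3, -3.8]
grip_width: 0.0132
```

```bash
python3 s.py
```

```text
7.575 p [ 0.5653 -0.061   0.0695] toolx ang 0.0006 tilt [ 0.     0.003 -1.   ] F [ 2.2   0.29 -3.76] M [-0.082 -0.354  0.05 ] w 0.0132 j [ 0.19  0.52 -0.25  1.93  0.19  0.72 -0.17]
```

Call:
send_rows:
  motion:
    - {"dp": [0,0,0],"rot": [0,0,-0.04],"grip": 0.01}
    - {"dp": [0,0,0],"rot": [0,0,0],"grip": 0.01}

```text
clock: 7.82
tcp_pos: [0.5653, -0.061, 0.0695]
orientation: [3.137, -0.067, 0.0]
contact_force: [2.2, -0.6, -3.2]
grip_width: 0.013
```

```bash
python3 s.py
```

```text
7.825 p [ 0.5653 -0.061   0.0695] toolx ang -0.0428 tilt [ 0.     0.004 -1.   ] F [ 2.19 -0.56 -3.22] M [-0.05  -0.327  0.068] w 0.013 j [ 0.18  0.52 -0.24  1.93  0.18  0.71 -0.21]
```

Call:
send_rows:
  motion:
    - {"dp": [0,0,0],"rot": [0,0,-0.04],"grip": 0.01}
    - {"dp": [0,0,0],"rot": [0,0,0],"grip": 0.01}

```text
clock: 8.07
tcp_pos: [0.5654, -0.061, 0.0695]
orientation: [3.135, -0.133, 0.0]
contact_force: [1.2, 0.0, -3.4]
grip_width: 0.0133
```

```bash
python3 s.py
```

```text
8.075 p [ 0.5654 -0.061   0.0695] toolx ang -0.0849 tilt [ 0.     0.004 -1.   ] F [ 1.18  0.01 -3.38] M [-0.059 -0.33   0.126] w 0.0133 j [ 0.17  0.52 -0.23  1.93  0.18  0.71 -0.24]
```

Call:
send_rows:
  motion:
    - {"dp": [0,0,0],"rot": [0,0,-0.04],"grip": 0.01}
    - {"dp": [0,0,0],"rot": [0,0,0],"grip": 0.01}

```text
clock: 8.32
tcp_pos: [0.5655, -0.061, 0.0695]
orientation: [3.131, -0.199, 0.001]
contact_force: [1.6, -0.4, -3.0]
grip_width: 0.013
```

```bash
python3 s.py
```

```text
8.325 p [ 0.5655 -0.061   0.0695] toolx ang -0.1271 tilt [ 0.001  0.004 -1.   ] F [ 1.59 -0.44 -2.98] M [-0.094 -0.342  0.267] w 0.013 j [ 0.16  0.52 -0.22  1.93  0.17  0.71 -0.28]
```

Call:
send_rows:
  motion:
    - {"dp": [0,0,0],"rot": [0,0,-0.025],"grip": 0.01}
    - {"dp": [0,0,0],"rot": [0,0,0],"grip": 0.01}

```text
clock: 8.57
tcp_pos: [0.5655, -0.061, 0.0695]
orientation: [3.128, -0.24, 0.001]
contact_force: [1.6, -1.5, -3.4]
grip_width: 0.0134
```

```bash
python3 s.py; python3 -c "
from bench import imaging,get_obs
for i in range(6): imaging.grab_frame('side');o=get_obs();print(o['clock'],o['moment'].round(3))"
```

```text
8.575 p [ 0.5655 -0.061   0.0695] toolx ang -0.1534 tilt [ 0.001  0.004 -1.   ] F [ 1.58 -1.47 -3.42] M [-0.04  -0.375  0.305] w 0.0134 j [ 0.16  0.52 -0.21  1.93  0.16  0.71 -0.3 ]
8.625 [-0.102 -0.363  0.282]
8.675 [-0.092 -0.428  0.222]
8.725 [-0.118 -0.359  0.305]
8.775 [-0.087 -0.388  0.338]
8.825 [-0.037 -0.362  0.285]
8.875 [-0.092 -0.374  0.31 ]
```

Call:
send_rows:
  motion:
    - {"dp": [0,0,0],"rot": [0,0,-0.036],"grip": 0.01}
    - {"dp": [0,0,0],"rot": [0,0,0],"grip": 0.01}

```text
clock: 9.12
tcp_pos: [0.5656, -0.061, 0.0695]
orientation: [3.123, -0.3, 0.001]
contact_force: [1.4, -1.0, -3.6]
grip_width: 0.0132
```

```bash
python3 s.py; python3 -c "
from bench import imaging,get_obs
for i in range(8): imaging.grab_frame('side');o=get_obs();print(o['clock'],o['moment'].round(3))"
```

```text
9.125 p [ 0.5656 -0.061   0.0695] toolx ang -0.1912 tilt [ 0.001  0.004 -1.   ] F [ 1.38 -1.02 -3.64] M [-0.06  -0.373  0.393] w 0.0132 j [ 0.15  0.52 -0.2   1.93  0.16  0.71 -0.33]
9.175 [-0.122 -0.429  0.44 ]
9.225 [-0.115 -0.393  0.366]
9.275 [-0.095 -0.392  0.361]
9.325 [-0.095 -0.405  0.405]
9.375 [-0.095 -0.455  0.41 ]
9.425 [-0.057 -0.417  0.415]
9.475 [-0.045 -0.38   0.373]
9.525 [-0.105 -0.402  0.418]
```

Call:
send_rows:
  motion:
    - {"dp": [0,0,0],"rot": [0,0,0.04],"grip": 0.01}
    - {"dp": [0,0,0],"rot": [0,0,0.04],"grip": 0.01}
    - {"dp": [0,0,0],"rot": [0,0,0.01],"grip": 0.01}
    - {"dp": [0,0,0],"rot": [0,0,0],"grip": 0.01}

```text
clock: 10.02
tcp_pos: [0.5654, -0.061, 0.0694]
orientation: [3.135, -0.149, 0.0]
contact_force: [1.9, -0.0, -3.3]
grip_width: 0.0135
```

```bash
python3 s.py
```

```text
10.025 p [ 0.5654 -0.061   0.0694] toolx ang -0.0949 tilt [ 0.     0.003 -1.   ] F [ 1.86 -0.04 -3.31] M [-0.051 -0.404  0.231] w 0.0135 j [ 0.17  0.52 -0.22  1.93  0.17  0.71 -0.25]
```

Call:
send_rows:
  motion:
    - {"dp": [0,0,0],"rot": [0,0,0.02],"grip": 0.01}
    - {"dp": [0,0,0],"rot": [0,0,0],"grip": 0.04}
    - {"dp": [0,0,0],"rot": [0,0,0],"grip": 0.04}
    - {"dp": [0,0,0],"rot": [0,0,0],"grip": 0.04}
    - {"dp": [0,0,0],"rot": [0,0,0],"grip": 0.04}

```text
clock: 10.65
tcp_pos: [0.5651, -0.0608, 0.0701]
orientation: [3.136, -0.118, -0.0]
contact_force: [0.1, 0.3, -0.9]
grip_width: 0.0401
```

```bash
python3 s.py;  python3 -c "
from bench import imaging,get_obs
for i in range(4): imaging.grab_frame('side');o=get_obs();print(o['clock'],o['moment'].round(3))"
```

```text
10.65 p [ 0.5651 -0.0608  0.0701] toolx ang -0.0749 tilt [-0.     0.003 -1.   ] F [ 0.12  0.25 -0.93] M [-0.041 -0.035 -0.034] w 0.0401 j [ 0.17  0.52 -0.23  1.93  0.18  0.71 -0.24]
10.7 [-0.001  0.025 -0.   ]
10.75 [ 0.024 -0.025  0.002]
10.8 [ 0.016  0.029 -0.019]
10.85 [0.014 0.023 0.014]
```

Call:
send_rows:
  motion:
    - {"dp": [0,0,0.02],"rot": [0,0,0],"grip": 0.04}
    - {"dp": [0,0,0.03],"rot": [0,0,0],"grip": 0.04}
    - {"dp": [0,0,0.04],"rot": [0,0,0],"grip": 0.04}
    - {"dp": [-0.01,0.05,0.02],"rot": [0,0,0],"grip": 0.0}
    - {"dp": [-0.01,0.05,0.0],"rot": [0,0,0],"grip": 0.0}
    - {"dp": [-0.01,0.05,0],"rot": [0,0,0],"grip": 0.0}
    - {"dp": [-0.01,0.05,0],"rot": [0,0,0],"grip": 0.0}
    - {"dp": [-0.01,0.05,0],"rot": [0,0,0],"grip": 0.0}
    - {"dp": [-0.01,0.035,0],"rot": [0,0,0],"grip": 0.0}
    - {"dp": [0,0,0],"rot": [0,0,0],"grip": 0.0}
    - {"dp": [0,0,0],"rot": [0,0,0],"grip": 0.0}

```text
clock: 12.22
tcp_pos: [0.5016, 0.2313, 0.1843]
orientation: [3.137, -0.123, 0.002]
contact_force: [-0.8, 0.1, 0.5]
grip_width: -0.0003
```

```bash
python3 s.py; python3 - <<'E'
from h import *
from bench import imaging
f=imaging.grab_frame('side');g=imaging.grab_frame('wrist')
s=pickle.load(open('scene.pkl','rb'))
print('rack2 near',[ray(s,u,v,.05).round(3) for u,v in((392,195),(400,170),(465,200))])
a=cv2.resize(f['img'][150:330,180:340,::-1],None,fx=3.1,fy=3.1,interpolation=cv2.INTER_CUBIC)
b=cv2.resize(g['img'][:,:,::-1],(400,300))
o=np.zeros((558,900,3),np.uint8);o[:,:496]=a;o[:300,500:]=b;cv2.imwrite('pics/c3.png',cv2.resize(o,(800,496)))
E
```

```text
12.225 p [0.5016 0.2313 0.1843] toolx ang -0.0786 tilt [ 0.002  0.002 -1.   ] F [-0.81  0.15  0.5 ] M [-0.024 -0.05   0.036] w -0.0003 j [-0.25  0.35 -0.37  1.88  0.16  0.94 -0.77]
rack2 near [array([0.527, 0.34 , 0.05 ]), array([0.437, 0.406, 0.05 ]), array([0.59 , 0.523, 0.05 ])]
```

View pics/c3.png

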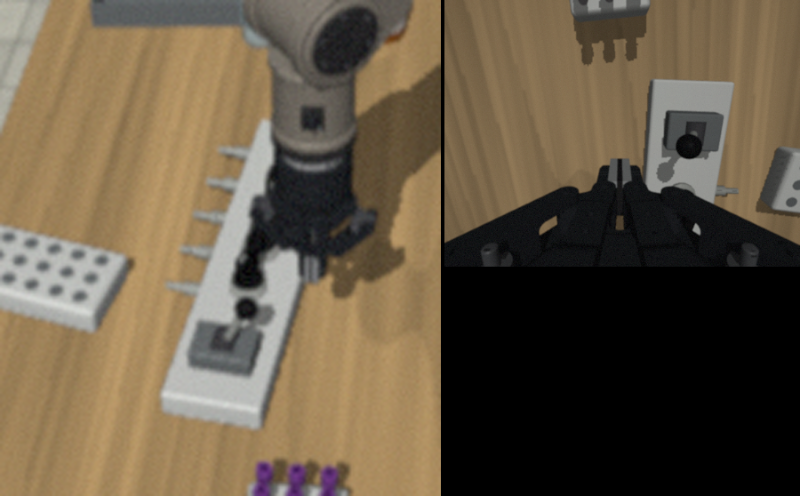

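Call:
send_rows:
  motion:
    - {"dp": [0,-0.002,-0.025],"rot": [0,0,0],"grip": 0.0}
    - {"dp": [0,0,-0.025],"rot": [0,0,0],"grip": 0.0}
    - {"dp": [0,0,-0.02],"rot": [0,0,0],"grip": 0.0}
    - {"dp": [0,0,0],"rot": [0,0,0],"grip": 0.0}

```text
clock: 12.82
tcp_pos: [0.5045, 0.2232, 0.1131]
orientation: [3.135, -0.139, 0.006]
contact_force: [0.3, -0.4, 0.6]
grip_width: 0.0002
```

```bash
python3 s.py
```

```text
12.825 p [0.5045 0.2232 0.1131] toolx ang -0.0888 tilt [ 0.004  0.003 -1.   ] F [ 0.33 -0.41  0.58] M [ 0.013 -0.017 -0.023] w 0.0002 j [-0.26  0.44 -0.35  1.94  0.21  0.79 -0.81]
```

Call:
send_rows:
  motion:
    - {"dp": [0.006,0.008,-0.002],"rot": [0,0,0],"grip": 0.0}
    - {"dp": [0.01,-0.001,0],"rot": [0,0,0],"grip": 0.0}
    - {"dp": [0.01,-0.001,0],"rot": [0,0,0],"grip": 0.0}
    - {"dp": [0.01,-0.001,0],"rot": [0,0,0],"grip": 0.0}
    - {"dp": [0.01,-0.001,0],"rot": [0,0,0],"grip": 0.0}

```text
clock: 13.45
tcp_pos: [0.5555, 0.2276, 0.1141]
orientation: [3.137, -0.142, 0.012]
contact_force: [-2.5, 0.7, 1.1]
grip_width: 0.0001
```

```bash
python3 s.py
```

```text
13.45 p [0.5555 0.2276 0.1141] toolx ang -0.0904 tilt [ 0.008  0.001 -1.   ] F [-2.49  0.68  1.13] M [0.037 0.43  0.004] w 0.0001 j [-0.24  0.51 -0.33  1.83  0.22  0.84 -0.77]
```

Contact made (≈2 N). Keep pushing.

Call:
send_rows:
  motion:
    - {"dp": [0.01,-0.001,0],"rot": [0,0,0],"grip": 0.0}
    - {"dp": [0.01,-0.001,0],"rot": [0,0,0],"grip": 0.0}
    - {"dp": [0.01,-0.001,0],"rot": [0,0,0],"grip": 0.0}
    - {"dp": [0.01,-0.001,0],"rot": [0,0,0],"grip": 0.0}

```text
clock: 13.95
tcp_pos: [0.598, 0.223, 0.1137]
orientation: [3.137, -0.142, 0.01]
contact_force: [-0.7, -0.5, -0.2]
grip_width: -0.0002
```

```bash
python3 s.py
```

```text
13.95 p [0.598  0.223  0.1137] toolx ang -0.0905 tilt [ 0.007  0.002 -1.   ] F [-0.74 -0.46 -0.21] M [0.02  0.279 0.017] w -0.0002 j [-0.22  0.56 -0.32  1.73  0.22  0.88 -0.73]
```

Call:
send_rows:
  motion:
    - {"dp": [0.005,-0.0005,0],"rot": [0,0,0],"grip": 0.0}
    - {"dp": [0.005,-0.0005,0],"rot": [0,0,0],"grip": 0.0}

```text
clock: 14.2
tcp_pos: [0.6051, 0.2221, 0.1129]
orientation: [3.135, -0.142, -0.002]
contact_force: [-19.5, 0.0, 12.7]
grip_width: 0.0001
```

```bash
python3 s.py
```

```text
14.2 p [0.6051 0.2221 0.1129] toolx ang -0.0904 tilt [-0.001  0.004 -1.   ] F [-19.45   0.04  12.74] M [-0.199  4.183 -0.119] w 0.0001 j [-0.22  0.57 -0.32  1.71  0.22  0.89 -0.72]
```

Call:
send_rows:
  motion:
    - {"dp": [-0.01,0.001,0],"rot": [0,0,0],"grip": 0.0}
    - {"dp": [-0.02,0.002,0],"rot": [0,0,0],"grip": 0.0}
    - {"dp": [-0.03,0.003,0.01],"rot": [0,0,0],"grip": 0.0}
    - {"dp": [-0.02,0.0,0.04],"rot": [0,0,0],"grip": 0.0}
    - {"dp": [-0.02,-0.02,0.05],"rot": [0,0,0],"grip": 0.0}
    - {"dp": [0,-0.05,0.05],"rot": [0,0,0],"grip": 0.0}
    - {"dp": [0,-0.05,0.03],"rot": [0,0,0],"grip": 0.0}
    - {"dp": [0,-0.05,0],"rot": [0,0,0],"grip": 0.0}
    - {"dp": [0,0,0],"rot": [0,0,0],"grip": 0.0}

```text
clock: 15.32
tcp_pos: [0.5021, 0.0595, 0.2941]
orientation: [3.135, -0.136, 0.015]
contact_force: [0.4, 0.9, -0.4]
grip_width: 0.0003
```

```bash
python3 s.py; python3 - <<'E'
from h import *
from bench import imaging
f=imaging.grab_frame('scene');g=imaging.grab_frame('wrist')
a=cv2.resize(f['img'][140:360,60:480,::-1],None,fx=1.9,fy=1.9,interpolation=cv2.INTER_CUBIC)[:,:798]
b=cv2.resize(g['img'][40:240,:,::-1],(500,178))
o=np.zeros((596,798,3),np.uint8);o[:a.shape[0]]=a;o[418:596,:500]=b;cv2.imwrite('pics/c4.png',o)
E
```

```text
15.325 p [0.5021 0.0595 0.2941] toolx ang -0.0865 tilt [ 0.009  0.003 -1.   ] F [ 0.4   0.85 -0.42] M [ 0.014 -0.017  0.005] w 0.0003 j [ 0.03  0.15 -0.31  1.86  0.06  1.13 -0.38]
```

View pics/c4.png

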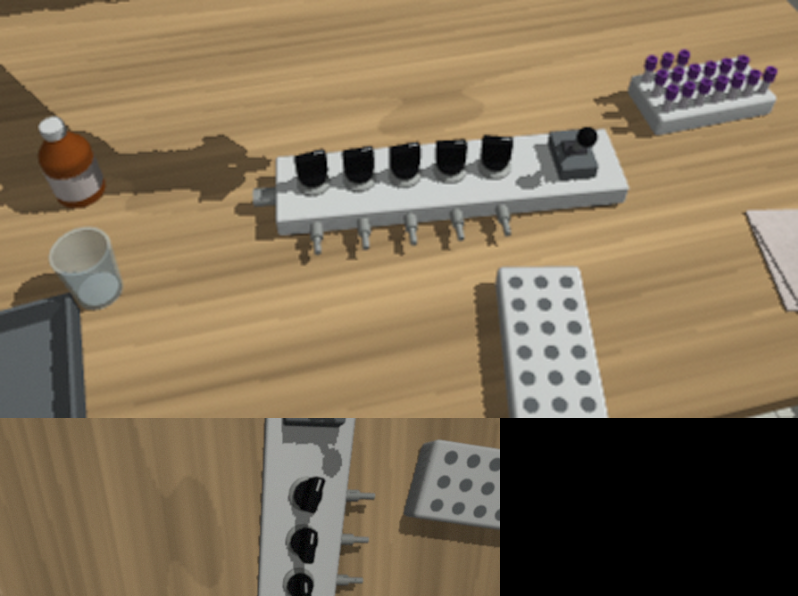

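```bash
python3 - <<'E'
from h import *
from bench import hand_in
f=pickle.load(open('scene.pkl','rb'))
print('ball',ray(f,587/1.9+60,136/1.9+140,.119))
print(hand_in())
E
```

```text
ball [0.62902057 0.21896281 0.119     ]
the job is handed in; nothing more can be done
None
```

I closed the open stopcock, the second from the manifold's -y end, then pushed the lock-off lever fully over and handed the job in at about 15 s of the 69 s allowed.

- **Closing:** I gripped the handle and turned it clockwise. It met its seat after about 1.4 rad.
- **Bearing on the seat:** I held it for about 0.5 s at a mean of about 0.40 N m. Single readings ran from 0.36 to 0.44, with sensor noise of about ±0.04. That includes up to 0.05 N m of drag, so the seat itself took about 0.35–0.40 N m, well below the 0.6 limit. I then eased the handle back and let go.
- **Lever:** I pushed it with closed fingers until it met its stop at about 23 N, then backed away. The ball now measures (0.629, 0.219), against a predicted full-over position of about (0.633, 0.219).
- **Last look:** All five handles lie along the row, and the rack, bottle and beaker look undisturbed. The robot was clear, with no contact force.

**Disagreements:**
- The scene and side cameras put the manifold about 9 mm apart, so I aimed from two wrist views that agreed to under 1 mm.
- The moment was higher than expected while I eased off: one reading showed 0.23 N m against about 0.16 expected. It went to zero on release.
- I did not measure the closed handle's final angle after release; I only saw it lying along the row in the picture.

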